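# Seat the keyed tube carousel in the mixer's drive hub

### The arm

A 7-joint arm with a two-finger parallel gripper is mounted at the origin on a cart in front of the work surface, level with it; the furniture and walls round the work are solid. World frame = base frame: x ahead of the robot, y to its left, z up, the work surface at z = 0. Lengths are in m, angles in rad, forces in N, time in s.
With the tool pointing down it reaches from about 0.4 to 0.85 m from the base axis. Payload 4.5 kg.
Tool frame: the origin (TCP) lies at the very end of the fingers, on their centre line; the grasp point (between the pads) lies 19 mm behind it (r.pinch_z is the distance from the TCP to the grasp point, in m); z points along the fingers, y is the line along which they close (so a half turn about z gives the same grasp; the last joint's range is limited). The gripper opens to 88 mm and grips with 3 to 60 N. Pads are 18 mm wide; open, the fingers measure 123 mm over their backs; the gripper's body (75 mm by 187 mm) begins 45 mm behind the grasp point.
Start: joints at [-1.282, 0.689, -0.195, 1.565, 0.157, 0.902, -0.215], TCP at [0.158, 0.605, 0.239] pointing down, gripper open.
Joint ranges: [-3.01, 3.01], [-0.46, 2.08], [-1.47, 1.51], [0.13, 2.56], [-1, 4.14], [0.04, 2.09], [-2.66, 2.66]. Speed limits (rad/s): [2.57, 2.57, 3.14, 3.14, 3.14, 3.14, 3.14].

### API

Orientations are given as a unit quaternion [x, y, z, w].
In Python, from plant import r, cams gives the robot as it stands.
- The arm moves only by the shell command python3 -m pendant 'ROWS' [FORCE]. ROWS is JSON, a list of rows, each a list of 3 entries, a list of its own where there are three numbers: the closure, from -1 (fully open) to 1 (shut), then the shift along the tool's x, y, z in mm, then the turn, a rotation vector about the tool's x, y, z in degrees. A call has 1 to 8 rows; each row shifts and turns the commanded pose from where the row before left it, along the tool's axes as they then stand; what a row does not reach is not made up. A row lasts 1/8 s, in which the tool goes at most 62.5 mm and 10.7 degrees, less where a joint would pass 70% of its speed; a pose out of reach is approached as far as the arm can. A call with a gripper value outside its range is refused whole. The fingers move at their own pace and stop on an object; FORCE is the grip in N (left out, the last holds). Time passes only in rows, so rows that do not move let the fingers close. It gives the time, the measured TCP pose, the force, the opening and the grip force at its end, in the units of the state.
- r.get_state(): the state, without advancing time (a new reading comes with each control period).
- cams.snapshot(name): name is "scene" or "top" or "wrist"; returns a dict with "img" (400x640x3 uint8, red, green, blue), "camera_matrix" (3x3 intrinsics, pixels), "camera_from_world" (4x4, takes a point from world to camera coordinates); the wrist camera has in their place "tool_from_camera" (4x4, takes a point from camera to tool coordinates, whose origin is the TCP and whose axes are the flange's). Camera axes: x right, y up, looking along -z (the intrinsics and any distortion apply to the point x, -y, -z); pixel columns grow to the right and rows downward; lengths in m; the calibration is good to about 2 mm. A picture is of the moment at which its call begins: read the wrist's pose just before it. There is no depth.
- r.finish_job(): hands the job in; it is judged then, once.
The state is a dict: "clock": time; "q": joint angles; "qd": joint speeds; "joint_torque": joint torques, N m; "tool_pos": TCP position; "eef_rot": TCP orientation; "contact_force": force on the tool from outside, world axes, zero at the start; "moment": the same for the moment, N m; "opening": opening from 0.0 (shut) to 1.0 (fully open); "finger_force": force on a finger pad.
Only numpy, scipy, OpenCV 4.12 (cv2) and the standard library are available. Lean on these libraries where they do the work, as an engineer would, in place of code of your own. Each camera call takes 0.05 s, during which the arm holds its last target. There are 200 camera calls.

### The job

Take the white tube carousel out of its parking stand by its grip block and push its keyed spindle into the hub of the tube mixer, turning it until the key slips into the keyway, then keep pushing against the spring until the carousel's disc sits fully down on the hub. Finish while still gripping the carousel and holding it pressed down - do not let go, because the spring would lift it again - and leave the other things where they stand.

Things in the scene. Friction and masses are not known exactly. Their poses are not given: they have to be found in the camera images.
- carousel: Loose tube carousel, under 0.2 kg. Origin at the tip of its steel spindle, z up along it. White disc 80 mm across, from z = 36 to 44 mm, with dark tube places; dark grey grip block above, z = 44 to 86 mm, 36 mm along x, 24 mm along y: grip it across y. It starts in the parking stand, yaw within 0.75 rad of the world's.
- carousel_key (a point): Middle of the key's foot on the spindle, axes as the carousel's: at x = -10, z = 14 mm from the tip. Key 6 mm wide, on the -x side, to 13 mm from the axis, z = 14 to 34 mm. Spindle 16 mm thick, its lowest 5 mm tapering to 10 mm; the lowest 14 mm are round. A 12 mm pointer tab on the disc's rim, out to 48 mm from the axis, lies straight above the key.
- carousel_seat (a point): Point on the carousel's axis at the underside of its disc, 36 mm above the spindle's tip; axes as the carousel's.
- stand: Fixed grey parking stand with a round foot 90 mm across; its ring, 56 mm across with a 32 mm wide hole and its top 50 mm above the surface, carries the carousel's disc. Origin at the centre of its underside.
- mixer: Fixed tube mixer: white housing 130 mm (x) by 110 mm (y), 45 mm high, front with small dark display at its -x side; origin at the centre of its underside. On it a steel drive hub 54 mm across that cannot turn, flat top 90 mm above the surface, with an upright 18 mm bore and one keyway 8.5 mm wide, as deep as the bore, out to 15 mm from the axis.
- mixer_mouth (a point): Centre of the bore's mouth at the hub's top, axes as the mixer's; carousel_seat comes here. The hub's angle is not told: the keyway points within 0.5 rad either side of the mixer's -x; see it from above or feel for it. The key fits within 0.09 rad (carousel yaw = mixer yaw + the unknown -0.5 to 0.5). Off the keyway the key rides on the hub, the disc 22 mm above it.
- spring_pad (a joint): Sprung pad in the bore, 30 mm below the mouth, met by the spindle's tip once the disc is within 6 mm of the hub: 0 when up, growing as it is pushed down (m), 0.006 with the disc on the hub. It pushes back with 5 N at first and 12 N at 0.006, and lifts a released carousel by 6 mm.
- bottle_antisept: Bystander: white bottle with a nozzle, 53 mm across, 160 mm high; origin at the centre of its underside.
- bottle_iodine: Bystander: brown bottle with white cap, 49 mm across, 122 mm high; origin at the centre of its underside.
- lancet_pack: Bystander between the mixer and the stand: small upright carton 31x47x72 mm; origin at the centre of its underside.
- thermometer: Bystander: white thermometer lying at the front edge, 122x20x11 mm; origin at the centre of its underside.
- timer: Bystander: white kitchen timer 66x66x48 mm at the right; origin at the centre of its underside.
Things that resemble listed ones, but are neither listed nor needed, are in the scene too. Leave any pink look-alike of the carousel alone.

How it is judged:
On the way, in this order (a step that is already met when the one before it is completed fails the run):
1. the carousel is held in the gripper, lifted out of the stand (contact force between the fingers and carousel above 1 N and height (world z) of carousel_seat above 0.09 m and contact force between carousel and stand below 0.01 N), for 0.1 s.
2. the key has slipped into the keyway: the disc is less than 15 mm above the hub, on its axis (horizontal distance between carousel_seat and mixer_mouth below 0.004 m and z of carousel_seat in the frame of mixer_mouth below 0.015 m), for 0.1 s.
At the end, for the whole second after the job is handed in: The disc's underside is within 2 mm of the hub's top, within 4 mm of its axis and within 0.08 rad of upright, the spring pad is pushed down more than 3.5 mm, the carousel is still (under 20 mm/s) and the fingers touch it with more than 1 N (contact force between the fingers and carousel above 1 N and horizontal distance between carousel_seat and mixer_mouth below 0.004 m and z of carousel_seat in the frame of mixer_mouth between -0.003 and 0.002 m and angle between carousel's own z axis and vertical below 0.08 rad and value of joint spring_pad above 0.0035 m and linear speed of carousel below 0.02 m/s); the arm keeps its last pose, push and grip.
It fails at once if the bottle antisept is pushed more than 30 mm from its place (distance of bottle_antisept from where it was at the start of the episode above 0.03 m).
It fails at once if the bottle iodine is pushed more than 30 mm from its place (distance of bottle_iodine from where it was at the start of the episode above 0.03 m).
It fails at once if the lancet pack is pushed more than 30 mm from its place (distance of lancet_pack from where it was at the start of the episode above 0.03 m).
It fails at once if the thermometer is pushed more than 30 mm from its place (distance of thermometer from where it was at the start of the episode above 0.03 m).
It fails at once if the timer is pushed more than 30 mm from its place (distance of timer from where it was at the start of the episode above 0.03 m).
It also fails if it takes over 51 s, if anything falls off the work surface, if the arm or the gripper's body presses on something with over 40 N, if the wrist force passes 120 N, or if a joint passes its speed limit or range.

## Working session

There is one attempt and no reset: what is moved stays moved. The work goes in short steps, Python scripts to look and compute and a shell command to move; the robot and the scene stay as the last step left them, time stands still between calls to the robot, and variables do not carry over. Pictures are saved under pics/ and viewed, at most 10 in all, crops included, and the job is handed in when it is done.

```bash
mkdir -p pics; ls; python3 - <<'E'
from plant import r,cams
import cv2,json
for n in ("scene","top"):
    s=cams.snapshot(n); cv2.imwrite(f"pics/{n}0.png",s["img"][...,::-1]); print(n,s["camera_matrix"],s["camera_from_world"], [k for k in s])
print(r.get_state(), r.pinch_z)
E
```

```text
pics
scene [[448.17280299   0.         320.31866399]
 [  0.         448.17280299 200.58618191]
 [  0.           0.           1.        ]] [[ 0.70237613 -0.71172243  0.01090621 -0.41872136]
 [ 0.52015155  0.52365987  0.67470194 -0.28220198]
 [-0.48591165 -0.46822166  0.73800972 -1.21392743]
 [ 0.          0.          0.          1.        ]] ['img', 'camera_matrix', 'camera_from_world']
top [[502.10511209   0.         317.52529981]
 [  0.         502.10511209 200.50738465]
 [  0.           0.           1.        ]] [[ 0.01227156 -0.99991474 -0.00446396 -0.06959645]
 [ 0.99854872  0.01202043  0.0524973  -0.48851379]
 [-0.05243916 -0.0051017   0.99861109 -1.52297546]
 [ 0.          0.          0.          1.        ]] ['img', 'camera_matrix', 'camera_from_world']
{'clock': 0.1, 'q': array([-1.28216903,  0.68989567, -0.19454059,  1.56618436,  0.15727936,
        0.90251087, -0.2150861 ]), 'qd': array([ 3.17958094e-04, -2.06352186e-03, -2.78436010e-03, -8.89487107e-04,
       -1.35607912e-05, -2.08999407e-03, -2.04761718e-04]), 'joint_torque': array([-4.26740589e-03, -5.28496206e+01, -1.27194386e+00, -1.53835595e+01,
       -5.26048662e-02,  1.88395825e-03,  5.07123320e-05]), 'tool_pos': array([0.15743742, 0.60428342, 0.23800836]), 'eef_rot': array([ 1.27026298e-01,  9.91899023e-01, -8.02382155e-04, -5.82841912e-05]), 'contact_force': array([0.39178365, 0.46805113, 0.24447339]), 'moment': array([-0.0601185 ,  0.04539516, -0.00472067]), 'finger_force': 0.0, 'opening': 0.9994267512772342} 0.0187
```

View pics/scene0.png

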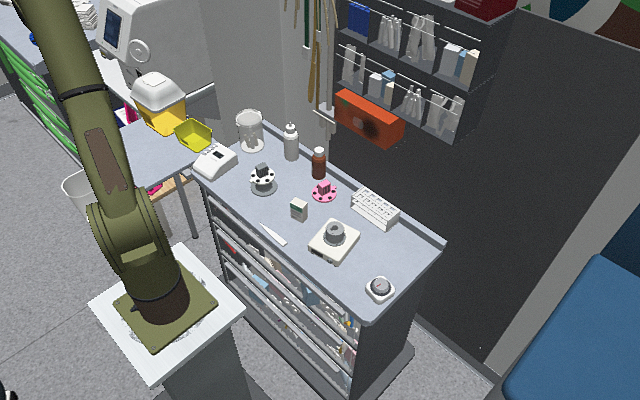

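View pics/top0.png

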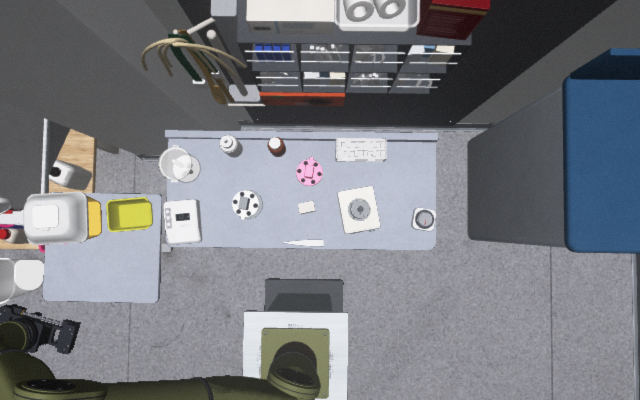

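The top view shows the white carousel in its stand at about (245,204), the mixer hub at (360,209) and the lancet pack at (306,208). The pink look-alike is at (309,171). Next I'll measure roughly in both views.

```bash
cat > h.py <<'E'
import numpy as np,cv2
from scipy.spatial.transform import Rotation as R
from plant import r,cams
def snap(n):
    st=r.get_state(); s=cams.snapshot(n)
    if n=="wrist":
        T=np.eye(4);T[:3,:3]=R.from_quat(st["eef_rot"]).as_matrix();T[:3,3]=st["tool_pos"]
        s["wfc"]=T@s["tool_from_camera"]
    else: s["wfc"]=np.linalg.inv(s["camera_from_world"])
    return s
def ray(s,uv):
    K=s["camera_matrix"]; d=np.array([(uv[0]-K[0,2])/K[0,0],-(uv[1]-K[1,2])/K[1,1],-1.])
    return s["wfc"][:3,3],s["wfc"][:3,:3]@d
def onz(s,uv,z):
    o,d=ray(s,uv); return o+d*(z-o[2])/d[2]
def proj(s,p):
    c=np.linalg.inv(s["wfc"])@np.r_[p,1]; K=s["camera_matrix"]
    return K[0,0]*c[0]/-c[2]+K[0,2], -K[1,1]*c[1]/-c[2]+K[1,2]
def tri(a,ua,b,ub):
    o,d=ray(a,ua);p,e=ray(b,ub)
    t=np.linalg.lstsq(np.c_[d,-e],p-o,rcond=None)[0]
    x,y=o+d*t[0],p+e*t[1]; return (x+y)/2,np.linalg.norm(x-y)
E
python3 - <<'E'
from h import *
S=snap("scene");T=snap("top")
print("carousel disc",onz(T,(245,204.5),.094),"hub",onz(T,(360,209),.09),"pack",onz(T,(306,207),.072))
for n,a,b in (("car",(245,204.5),(263,181)),("hub",(360,209),(335,230))): print(n,tri(T,a,S,b))
a=cv2.resize(T["img"][180:240,210:270],(400,400),interpolation=2);b=cv2.resize(T["img"][180:240,330:390],(400,400),interpolation=2)
cv2.imwrite("pics/c1.png",np.hstack([a,b])[...,::-1])
E
```

```text
carousel disc [0.47094285 0.1458738  0.094     ] hub [ 0.46208084 -0.18754321  0.09      ] pack [ 0.46669783 -0.0303272   0.072     ]
car (array([0.47569935, 0.15399779, 0.02880633]), np.float64(0.005103795949078544))
hub (array([ 0.4628746 , -0.18864296,  0.08229127]), np.float64(0.0014059054176643133))
```

View pics/c1.png

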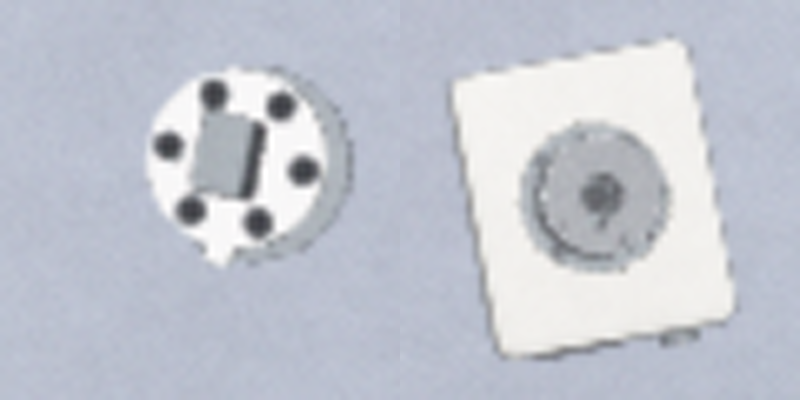

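```bash
python3 -m pendant '[[-1,[-35,-30,-10],[0,0,0]],[-1,[-35,-30,-10],[0,0,0]],[-1,[-35,-30,-10],[0,0,0]],[-1,[-35,-30,-10],[0,0,0]],[-1,[-35,-30,-10],[0,0,0]],[-1,[-35,-30,-10],[0,0,0]]]' 25; python3 -m pendant '[[-1,[-35,-30,0],[0,0,0]],[-1,[-35,-30,0],[0,0,0]],[-1,[-35,-30,0],[0,0,0]],[-1,[-35,-30,0],[0,0,0]],[-1,[-35,-30,0],[0,0,0]],[-1,[-35,-30,0],[0,0,0]],[-1,[0,0,0],[0,0,0]]]'
python3 - <<'E'
from h import *
W=snap("wrist"); print(W["tool_from_camera"],W["camera_matrix"],W["wfc"][:3,3]); np.save("w1.npy",W["wfc"]);print(r.get_state()["tool_pos"])
cv2.imwrite("pics/w1.png",W["img"][...,::-1]); print(proj(W,(.471,.146,.094)))
E
```

```text
clock: 0.95
tool_pos: [0.3161, 0.3763, 0.299]
eef_rot: [0.127, 0.992, -0.0, 0.0]
contact_force: [0.4, 0.1, 0.0]
opening: 0.998
finger_force: 0.0
clock: 1.82
tool_pos: [0.4751, 0.1466, 0.2984]
eef_rot: [0.131, 0.991, -0.001, 0.0]
contact_force: [-0.2, 0.2, 0.9]
opening: 1.004
finger_force: 0.0
[[ 6.02046914e-04  9.48966333e-01  3.15376816e-01  8.19018479e-02]
 [ 9.99999643e-01 -7.58252243e-04  3.72599205e-04  6.57729821e-05]
 [ 5.92719279e-04  3.15376479e-01 -9.48966451e-01 -1.45893802e-01]
 [ 0.00000000e+00  0.00000000e+00  0.00000000e+00  1.00000000e+00]] [[338.48489806   0.         316.97191456]
 [  0.         338.48489806 203.36500276]
 [  0.           0.           1.        ]] [0.39590785 0.16820297 0.44425235]
[0.47373138 0.14918482 0.29849326]
(np.float64(315.8325857089698), np.float64(168.69859734999594))
```

View pics/w1.png

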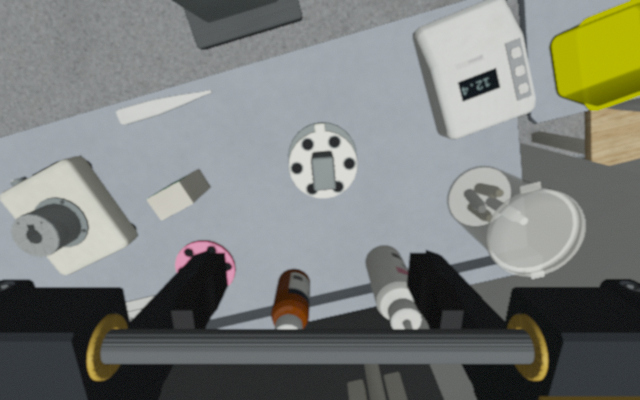

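The wrist view shows the carousel disc at (322,160) with its tab at (320,127), and the grip block at (322,172). The hub is at lower left (40,228) with its keyway visible. I'll measure the carousel by mask.

```bash
cat > car.py <<'E'
from h import *
def carousel(W,guess,zd=.094):
    img=W["img"]; hsv=cv2.cvtColor(img,cv2.COLOR_RGB2HSV)
    m=((hsv[...,2]>195)&(hsv[...,1]<22)).astype(np.uint8)
    # rectified plane at disc top: 0.5mm/px, +-60 mm
    g=np.arange(-60,60.1,.5)/1000
    pts=np.array([proj(W,(guess[0]+a,guess[1]+b,zd)) for a in (-.06,.06) for b in (-.06,.06)],np.float32)
    H=cv2.getPerspectiveTransform(np.array([[0,0],[0,240],[240,0],[240,240]],np.float32),pts) # x->col,y->row
    f=lambda a,i:cv2.warpPerspective(a,H,(241,241),flags=i|cv2.WARP_INVERSE_MAP)
    rm=f(m*255,1)>127
    n,l,s,c=cv2.connectedComponentsWithStats(rm.astype(np.uint8))
    k=1+np.argmax(s[1:,4]); rm=l==k
    hull=cv2.convexHull(np.argwhere(rm)[:,::-1].astype(np.int32))[:,0]
    p=hull/2000-.06
    # robust circle fit, radius 40 mm
    from scipy.optimize import least_squares
    q=least_squares(lambda v:np.hypot(p[:,0]-v[0],p[:,1]-v[1])-v[2],[0,0,.04],loss="soft_l1",f_scale=.0005).x
    yy,xx=np.nonzero(rm); d=np.c_[xx,yy]/2000-.06-q[:2]; rr=np.hypot(*d.T); t=d[(rr>.0425)&(rr<.05)]
    tab=t.mean(0) if len(t) else np.zeros(2)
    return guess[:2]+q[:2],q[2],np.arctan2(-tab[1],-tab[0]),len(t),f(img,1)
E
python3 - <<'E'
from car import *
W=snap("wrist")
c,rad,yaw,n,im=carousel(W,np.array([.473,.149]))
print(c,rad,yaw,n)
S=snap("top"); c2,rad2,yaw2,n2,im2=carousel(S,c); print(c2,rad2,yaw2,n2)
# hub from top/wrist
cv2.imwrite("pics/r1.png",np.hstack([cv2.resize(im,(400,400)),cv2.resize(im2,(400,400))])[...,::-1])
E
```

```text
[0.46907201 0.15382573] 0.03574869429663351 -0.22228313477518596 4
[0.50948843 0.14523698] 0.011184904401666113 -3.141592653589793 0
```

View pics/r1.png

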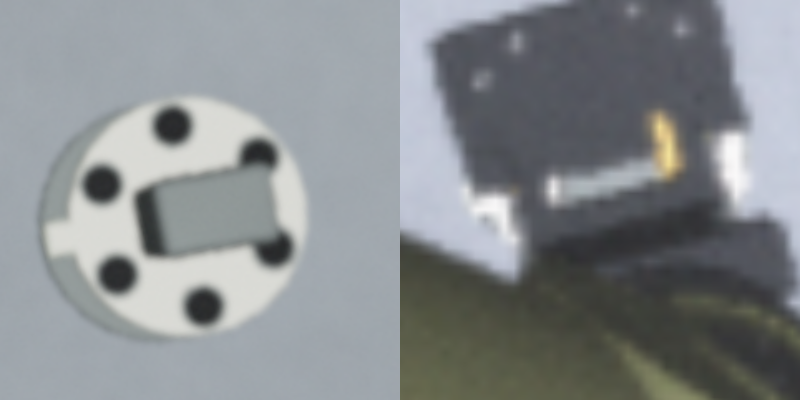

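The picture shows the disc 71 mm wide at my assumed height, so the plane is too high. The disc rests on the ring, so its top is near 0.058. I'll refit there.

```bash
python3 - <<'E'
from car import *
W=snap("wrist")
for z in (.05,.058,.066):
    c,rad,yaw,n,im=carousel(W,np.array([.475,.15]),z); print(z,c,rad,yaw,n)
st=r.get_state();print(st["tool_pos"],R.from_quat(st["eef_rot"]).as_matrix().round(4))
E
```

```text
0.05 [0.47847904 0.15186735] 0.04011913989249413 -0.16608031982750698 222
0.058 [0.47661608 0.15221239] 0.0393216093460407 -0.16762211030996443 179
0.066 [0.47499305 0.15267879] 0.03851069308639452 -0.16443105691680326 138
[0.47240025 0.15202993 0.2987025 ] [[-9.683e-01  2.496e-01 -6.000e-04]
 [ 2.496e-01  9.683e-01  8.000e-04]
 [ 8.000e-04  6.000e-04 -1.000e+00]]
```

```bash
python3 -m pendant '[[-1,[-4,1,30],[0,0,-5]],[-1,[0,0,40],[0,0,0]],[-1,[0,0,40],[0,0,0]],[-1,[0,0,0],[0,0,0]],[-1,[0,0,0],[0,0,0]]]'
python3 - <<'E'
from car import *
W=snap("wrist")
for z in (.05,.058,.066):
    c,rad,yaw,n,im=carousel(W,np.array([.475,.15]),z); print(z,c,rad,yaw,n)
st=r.get_state();print(st["tool_pos"],R.from_quat(st["eef_rot"]).as_matrix().round(4))
cv2.imwrite("pics/r2.png",np.hstack([W["img"],cv2.resize(im,(400,400))[:, :150]])[...,::-1])
E
```

```text
clock: 2.65
tool_pos: [0.4777, 0.1518, 0.1899]
eef_rot: [0.083, 0.997, 0.001, 0.001]
contact_force: [-0.6, 0.3, -0.0]
opening: 1.004
finger_force: 0.0
0.05 [0.47900765 0.15193432] 0.040377883975073116 -0.16931232458875436 211
0.058 [0.47680025 0.15238402] 0.03917112666706881 -0.16655389257623626 155
0.066 [0.47447415 0.15274075] 0.03808412964153061 -0.1654360363683692 102
[0.47812021 0.15166912 0.19022283] [[-0.9862  0.1657  0.0025]
 [ 0.1657  0.9862  0.0014]
 [-0.0023  0.0018 -1.    ]]
```

View pics/r2.png

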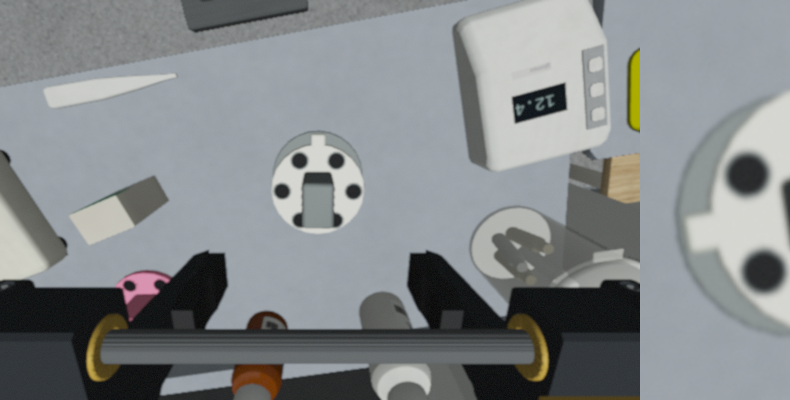

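Two views agree on the disc at z ≈ 0.058, centre (0.4767, 0.1523) and yaw -0.166. Descending and gripping.

```bash
python3 -m pendant '[[-1,[1,0.5,30],[0,0,0]],[-1,[0,0,40],[0,0,0]],[-1,[0,0,35],[0,0,0]],[-1,[0,0,20],[0,0,0]],[-1,[0,0,0],[0,0,0]],[0.2,[0,0,0],[0,0,0]],[1,[0,0,0],[0,0,0]],[1,[0,0,0],[0,0,0]]]' 40;  python3 -m pendant '[[1,[0,0,0],[0,0,0]],[1,[0,0,0],[0,0,0]],[1,[0,0,0],[0,0,0]]]'
```

```text
clock: 3.7
tool_pos: [0.477, 0.1514, 0.0646]
eef_rot: [0.084, 0.996, 0.0, 0.001]
contact_force: [0.9, 0.9, 0.4]
opening: 0.683
finger_force: 0.0
clock: 4.08
tool_pos: [0.4764, 0.1512, 0.0637]
eef_rot: [0.084, 0.996, 0.0, -0.0]
contact_force: [-0.6, -0.3, -0.2]
opening: 0.348
finger_force: 0.0
```

```bash
python3 -m pendant '[[1,[0,0,0],[0,0,0]],[1,[0,0,0],[0,0,0]],[1,[0,0,0],[0,0,0]],[1,[0,0,0],[0,0,0]]]'; python3 -m pendant '[[1,[0,0,-10],[0,0,0]],[1,[0,0,-20],[0,0,0]],[1,[0,0,-30],[0,0,0]],[1,[0,0,-40],[0,0,0]],[1,[0,0,-40],[0,0,0]],[1,[0,0,0],[0,0,0]],[1,[0,0,0],[0,0,0]]]'
```

```text
clock: 4.58
tool_pos: [0.4765, 0.1513, 0.0637]
eef_rot: [0.084, 0.996, 0.0, 0.0]
contact_force: [0.4, -0.3, -1.0]
opening: 0.267
finger_force: 40.0
clock: 5.45
tool_pos: [0.4758, 0.1507, 0.2034]
eef_rot: [0.084, 0.996, -0.0, -0.0]
contact_force: [0.6, -0.5, -2.3]
opening: 0.27
finger_force: 40.0
```

```bash
python3 -m pendant '[[1,[-8,-20,0],[0,0,0]],[1,[-16,-40,0],[0,0,0]],[1,[-18,-45,0],[0,0,0]],[1,[-20,-50,0],[0,0,0]],[1,[-20,-50,0],[0,0,0]],[1,[-18,-45,0],[0,0,0]],[1,[-16,-40,0],[0,0,0]],[1,[-12,-30,0],[0,0,0]]]'; python3 -m pendant '[[1,[0,0,0],[0,0,0]],[1,[0,0,0],[0,0,0]]]'
python3 - <<'E'
from h import *
W=snap("wrist"); print(proj(W,(.463,-.188,.09)))
st=r.get_state();print(st["tool_pos"],R.from_quat(st["eef_rot"]).as_matrix().round(4))
cv2.imwrite("pics/w3.png",W["img"][...,::-1])
E
```

```text
clock: 6.45
tool_pos: [0.548, -0.1879, 0.2015]
eef_rot: [0.085, 0.996, 0.0, -0.002]
contact_force: [0.3, 0.1, -1.1]
opening: 0.268
finger_force: 40.0
clock: 6.7
tool_pos: [0.5484, -0.1843, 0.2023]
eef_rot: [0.083, 0.997, 0.001, -0.001]
contact_force: [-0.7, 0.8, -1.9]
opening: 0.266
finger_force: 40.0
(np.float64(292.383462629127), np.float64(88.94260999787129))
[ 0.54862835 -0.18382345  0.20264753] [[-0.9863  0.1647 -0.0022]
 [ 0.1647  0.9863  0.0017]
 [ 0.0025  0.0013 -1.    ]]
```

View pics/w3.png

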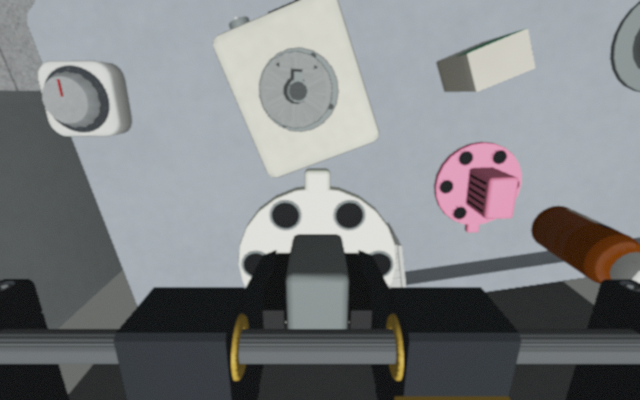

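The hub is at (298,90) with the dark bore in its middle and a keyway pointing up to about (293,70). The held disc's tab is at (317,178). Next I'll rectify the hub at its top plane.

```bash
cat > hub.py <<'E'
from h import *
def rect(W,g,z,h=.035,N=281):
    pts=np.array([proj(W,(g[0]+a,g[1]+b,z)) for a in (-h,h) for b in (-h,h)],np.float32)
    e=N-1; H=cv2.getPerspectiveTransform(np.array([[0,0],[0,e],[e,0],[e,e]],np.float32),pts)
    return cv2.warpPerspective(W["img"],H,(N,N),flags=cv2.INTER_CUBIC|cv2.WARP_INVERSE_MAP)
E
python3 - <<'E'
from hub import *
W=snap("wrist"); cv2.imwrite("pics/w4raw.png",W["img"]); np.save("w4.npy",W["wfc"])
a=rect(W,(.463,-.188),.09)
cv2.imwrite("pics/hub1.png",cv2.resize(a,(560,560),interpolation=2)[...,::-1])
E
```

```text
(no output)
```

View pics/hub1.png

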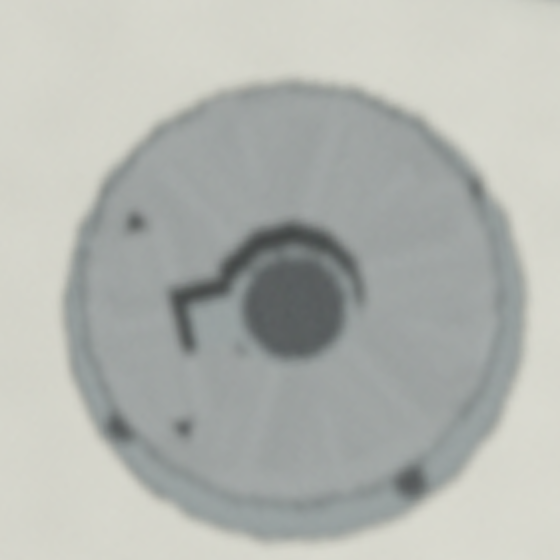

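```bash
python3 - <<'E'
from hub import *
from scipy.optimize import least_squares
W=snap("wrist"); a=cv2.GaussianBlur(rect(W,(.463,-.188),.09,N=561),(0,0),2)
g=a.min(2).astype(float)
# rim: fit top-edge circle by radial gradient in several directions (bright->darker side wall / dark seam)
def edge(c,th,r0,r1,sgn):
    rr=np.arange(r0,r1,.5); v=cv2.remap(g.astype(np.float32),(c[0]+rr*np.cos(th)).astype(np.float32)[None],(c[1]+rr*np.sin(th)).astype(np.float32)[None],1)[0]
    d=np.gradient(v)*sgn; return rr[d.argmax()],d.max()
c=np.array([290.,291.])
P=[]
for th in np.radians(np.arange(-130,-20,4)):
    e,m=edge(c,th,60,90,-1); P.append((c+e*np.array([np.cos(th),np.sin(th)])))
P=np.array(P); q=least_squares(lambda v:np.hypot(*(P-v).T)-72,c,loss="soft_l1").x
print("bore c",q, np.hypot(*(P-q).T).round(0))
P=[]
for th in np.radians(np.arange(0,360,5)):
    e,m=edge(c,th,190,225,-1); P.append(c+e*np.array([np.cos(th),np.sin(th)]))
P=np.array(P); q2=least_squares(lambda v:np.hypot(*(P-v[:2]).T)-v[2],[*c,212],loss="soft_l1",f_scale=2).x
print("rim c,r",q2)
# outer wall: going -x along rows, outer boundary (dark -> bright as col decreases)
rows=np.arange(302,346,3); X=[]
for y in rows:
    seg=g[y,150:200]; X.append(150+np.gradient(seg)[:].argmin())
cols=np.arange(180,222,3); Y=[255+np.gradient(g[255:305,x]).argmin() for x in cols]
print(X,Y)
sl=np.polyfit(rows,X,1)[0]; s2=np.polyfit(cols,Y,1)[0]
print("theta outer",np.arctan(sl),"side",-np.arctan(s2))
E
```

```text
bore c [292.63392486 277.41042213] [74. 72. 76. 72. 70. 69. 70. 71. 70. 72. 73. 68. 73. 76. 70. 71. 67. 73.
 74. 77. 78. 77. 77. 76. 51. 52. 53. 54.]
rim c,r [292.13339906 297.07006053 203.73761328]
[np.int64(172), np.int64(172), np.int64(174), np.int64(174), np.int64(175), np.int64(174), np.int64(175), np.int64(177), np.int64(176), np.int64(177), np.int64(178), np.int64(180), np.int64(179), np.int64(180), np.int64(181)] [np.int64(285), np.int64(287), np.int64(283), np.int64(283), np.int64(282), np.int64(285), np.int64(283), np.int64(283), np.int64(283), np.int64(279), np.int64(281), np.int64(280), np.int64(281), np.int64(281)]
theta outer 0.2065360731056766 side 0.1311116484825491
```

```bash
python3 -m pendant '[[1,[13,-2,0],[0,0,1]],[1,[13,-2,0],[0,0,1.1]],[1,[13,-2.5,0],[0,0,1]],[1,[0,0,0],[0,0,0]],[1,[0,0,0],[0,0,0]],[1,[0,0,0],[0,0,0]]]'
python3 - <<'E'
from hub import *
W=snap("wrist"); print(r.get_state()["tool_pos"],R.from_quat(r.get_state()["eef_rot"]).as_matrix()[:2,1])
a=rect(W,(.4644,-.1863),.09,h=.03,N=481)
# old view, same frame
O=dict(W); O["img"]=cv2.imread("pics/w4raw.png"); O["wfc"]=np.load("w4.npy")
b=rect(O,(.4644,-.1863),.09,h=.03,N=481)
out=np.hstack([a,b]).copy()
t=-np.array(0.22)
for k in (0,481):
    C=np.array([240+k,240.]); rot=lambda p:tuple(int(v) for v in C+8*np.array([p[0]*np.cos(.22)+p[1]*np.sin(.22),-p[0]*np.sin(.22)+p[1]*np.cos(.22)]))
    cv2.polylines(out,[np.array([rot(p) for p in ((-8,4.25),(-15,4.25),(-15,-4.25),(-8,-4.25))],np.int32)],False,(255,0,0))
    for rad in (9,27): cv2.circle(out,(240+k,240),rad*8,(255,0,0),1)
cv2.imwrite("pics/hub2.png",cv2.resize(out,(800,400))[...,::-1])
E
```

```text
clock: 7.6
tool_pos: [0.5104, -0.1848, 0.2037]
eef_rot: [0.11, 0.994, 0.0, 0.0]
contact_force: [-1.8, 0.3, -1.7]
opening: 0.266
finger_force: 40.0
[ 0.51027731 -0.18474401  0.20368977] [0.21958589 0.97559312]
```

View pics/hub2.png

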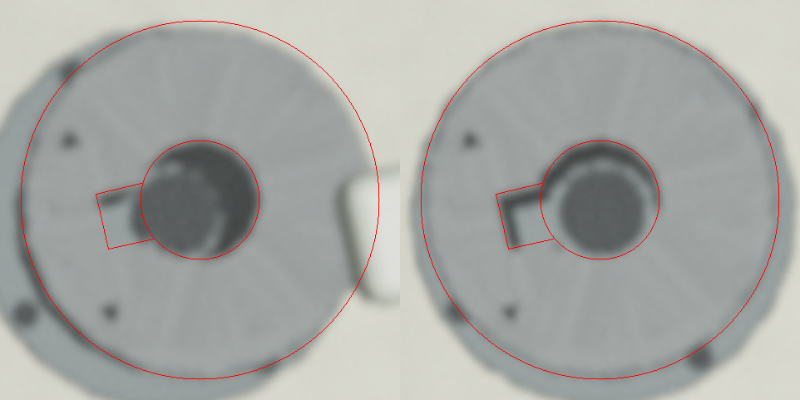

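Both views match the model overlay, which confirms hub height 0.09, centre (0.4644, -0.186) and keyway yaw about -0.22. Moving over the bore.

```bash
python3 -m pendant '[[1,[15,-4,10],[0,0,0]],[1,[15,-4,10],[0,0,0]],[1,[14.5,-3.3,15],[0,0,0]],[1,[0,0,17],[0,0,0]],[1,[0,0,0],[0,0,0]],[1,[0,0,0],[0,0,0]],[1,[0,0,0],[0,0,0]]]'
python3 -c "
from h import *
s=r.get_state();print(s['tool_pos'],R.from_quat(s['eef_rot']).as_matrix().round(4),s['contact_force'],s['moment'])"
```

```text
clock: 8.52
tool_pos: [0.4646, -0.1861, 0.1523]
eef_rot: [0.111, 0.994, -0.0, 0.001]
contact_force: [-0.5, -0.1, -1.5]
opening: 0.268
finger_force: 40.0
[ 0.46459344 -0.18614891  0.15229608] [[-9.756e-01  2.197e-01  1.500e-03]
 [ 2.197e-01  9.756e-01 -3.000e-04]
 [-1.500e-03  1.000e-04 -1.000e+00]] [-0.46788517 -0.14743299 -1.47960376] [-0.00449733  0.00304422  0.00378105]
```

Well placed. Going down gently to just above key contact (TCP 0.130).

```bash
python3 -m pendant '[[1,[0,0,6],[0,0,0]],[1,[0,0,4],[0,0,0]],[1,[0,0,4],[0,0,0]],[1,[0,0,4],[0,0,0]],[1,[0,0,4],[0,0,0]],[1,[0,0,0],[0,0,0]],[1,[0,0,0],[0,0,0]]]'
```

```text
clock: 9.4
tool_pos: [0.464, -0.186, 0.1297]
eef_rot: [0.111, 0.994, 0.0, 0.0]
contact_force: [-0.3, 0.7, -1.1]
opening: 0.27
finger_force: 40.0
```

The tip is in the bore with no side force. Next, past the key height.

```bash
python3 -m pendant '[[1,[0,0,2],[0,0,0]],[1,[0,0,2],[0,0,0]],[1,[0,0,2],[0,0,0]],[1,[0,0,2],[0,0,0]],[1,[0,0,0],[0,0,0]],[1,[0,0,0],[0,0,0]]]'
```

```text
clock: 10.15
tool_pos: [0.4639, -0.186, 0.1217]
eef_rot: [0.111, 0.994, 0.0, 0.0]
contact_force: [-0.2, 0.9, -2.4]
opening: 0.273
finger_force: 40.0
```

```bash
python3 -m pendant '[[1,[0,0,3],[0,0,0]],[1,[0,0,3],[0,0,0]],[1,[0,0,3],[0,0,0]],[1,[0,0,2],[0,0,0]],[1,[0,0,0],[0,0,0]],[1,[0,0,0],[0,0,0]]]' 60; python3 -m pendant '[[1,[0,0,2],[0,0,0]],[1,[0,0,2],[0,0,0]],[1,[0,0,2],[0,0,0]],[1,[0,0,0],[0,0,0]],[1,[0,0,0],[0,0,0]]]'
```

```text
clock: 10.9
tool_pos: [0.4639, -0.1861, 0.1107]
eef_rot: [0.111, 0.994, 0.0, 0.0]
contact_force: [-0.4, -0.9, -1.6]
opening: 0.27
finger_force: 60.0
clock: 11.52
tool_pos: [0.4642, -0.1861, 0.1054]
eef_rot: [0.111, 0.994, -0.0, 0.001]
contact_force: [-0.6, 1.3, 8.8]
opening: 0.268
finger_force: 60.0
```

The key is in and the spring is felt at about 10 N. Pressing on until the disc seats.

```bash
python3 -m pendant '[[1,[0,0,1],[0,0,0]],[1,[0,0,1],[0,0,0]],[1,[0,0,0],[0,0,0]],[1,[0,0,0],[0,0,0]]]'; python3 -m pendant '[[1,[0,0,1],[0,0,0]],[1,[0,0,0],[0,0,0]],[1,[0,0,0],[0,0,0]]]'
```

```text
clock: 12.02
tool_pos: [0.4643, -0.1862, 0.1037]
eef_rot: [0.111, 0.994, -0.0, 0.001]
contact_force: [-0.9, -0.2, 10.4]
opening: 0.267
finger_force: 60.0
clock: 12.4
tool_pos: [0.4643, -0.1862, 0.1036]
eef_rot: [0.111, 0.994, -0.0, 0.001]
contact_force: [-3.1, 0.6, 20.8]
opening: 0.269
finger_force: 60.0
```

```bash
python3 -m pendant '[[1,[0,0,0.5],[0,0,0]],[1,[0,0,0],[0,0,0]],[1,[0,0,0],[0,0,0]],[1,[0,0,0],[0,0,0]]]'; python3 - <<'E'
from h import *
W=snap("wrist"); cv2.imwrite("pics/fin.png",W["img"][...,::-1])
E
```

```text
clock: 12.9
tool_pos: [0.4644, -0.1862, 0.1035]
eef_rot: [0.111, 0.994, -0.001, 0.001]
contact_force: [-4.7, 1.7, 24.8]
opening: 0.267
finger_force: 60.0
```

View pics/fin.png

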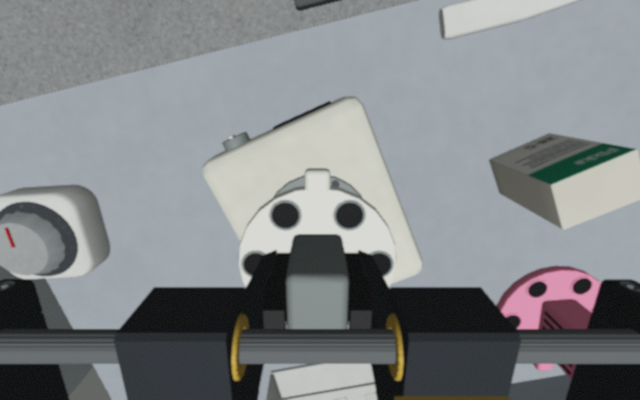

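The disc sits on the hub, and its tab at (317,178) is where it was in the earlier view, so it hasn't slipped in the grip. The other things are untouched, so I'm handing in.

```bash
python3 -c "
from plant import r
print(r.finish_job())"
```

```text
the job is handed in; nothing more can be done
None
```

The carousel's key is in the hub's keyway and the disc is pressed down on the hub against the spring (about 25 N measured at the wrist), still gripped at 60 N, and the job was handed in at about 13 s; the verdict was not shown.

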